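# Open the wider cuvette holder

### The arm

A 6-joint arm with a two-finger parallel gripper is mounted at the origin on the work surface. World frame = base frame: x ahead of the robot, y to its left, z up, the work surface at z = 0. Lengths are in m, angles in rad, forces in N, time in s.
With the tool pointing down it reaches from about 0.375 to 0.975 m from the base axis. Payload 3.8 kg.
Tool frame: the origin (TCP) lies midway between the tips of the shut fingers; the grasp point (between the pads) lies 19 mm behind it; z points along the fingers, y is the direction in which the jaws open and shut (so a half turn about z gives the same grasp; the last joint's range is limited). The gripper opens to 85 mm and grips with 20 to 120 N. Pads are 22 mm wide; open, the fingers measure 114 mm over their backs; the gripper's body (76 mm by 85 mm) begins 54 mm behind the grasp point. The pads swing forward as they close: fully open they stand 13 mm farther back than shut.
Start: joints at [-1.336, 0.264, 1.604, -0, 1.274, -0.037], TCP at [0.181, -0.65, 0.208] pointing down, gripper open.
Joint ranges: [-2.63, 2.63], [-0.94, 2.18], [0.31, 2.57], [-1.31, 4.45], [0, 2.66], [-2.55, 2.55]. Speed limits (rad/s): [2.57, 2.57, 3.14, 3.14, 3.14, 3.14].

### API

Orientations are given as a rotation vector (axis times angle).
In Python, from workcell import bot gives the robot as it stands.
- The arm moves only by the tool drive_tool, never from a script. Its argument "deltas" is a list of rows, each an object with "hand": the opening, from 0 (shut) to 1 (fully open); "offset": the shift along the world's x, y, z in cm, a list of three; "angular": the turn, a rotation vector about the world's x, y, z in degrees, a list of three. A call has 1 to 8 rows; each row is the pose to reach, as a shift and turn from the pose commanded when the call began; what a row does not reach only later rows make up. A row lasts 1/8 s, in which the tool goes at most 62.5 mm and 10.7 degrees, less where a joint would pass 70% of its speed; a pose out of reach is approached as far as the arm can. A call with a gripper value outside its range is refused whole. The fingers move at their own pace and stop on an object; "force" is the grip in N (left out, the last holds). Time passes only in rows, so rows that repeat a pose let the fingers close. It gives the time, the measured TCP pose, the force and the opening at its end, in the units of the state.
- bot.read_state(): the state, without advancing time (a new reading comes with each control period).
- bot.read_camera(name): name is "scene" or "top"; returns a dict with "frame" (384x512x3 uint8, blue, green, red), "mtx" (3x3 intrinsics, pixels), "R" (3x3) and "t" (3): a world point X has camera coordinates R X + t. Camera axes: x right, y down, z forward; pixel columns grow to the right and rows downward; lengths in m; the calibration is good to about 2 mm. A picture is of the moment at which its call begins. There is no depth.
- bot.finish_job(): hands the job in, once; it reports no verdict.
The state is a dict: "time": time; "q": joint angles; "joint_vel": joint speeds; "joint_torque": joint torques, N m; "tool_pos": TCP position; "tcp_rot": TCP orientation; "wrist_force": force on the tool from outside, world axes, zero at the start; "torque": the same for the moment, N m; "width": opening from 0.0 (shut) to 1.0 (fully open).
Only numpy, scipy, OpenCV 4.12 (cv2) and the standard library are available. Lean on these libraries where they do the work, as an engineer would, in place of code of your own. Each camera call takes 0.05 s, during which the arm holds its last target. There are 200 camera calls.

### The job

Two cuvette holders with sprung lids stand on the bench: open the wider one. Press down its release tab so that the lid springs ajar, then push the lid all the way over until it leans back on its stop and stays there by itself. Press and push only: do not pick anything up, do not work the smaller holder's tab or lid, leave the bottles, glassware and other loose things where they stand, and finish clear of everything.

Things in the scene. Friction and masses are not known exactly. Their poses are not given: they have to be found in the camera images.
- wide_tab_pad (a point): Wider holder: where to press its release tab, on the top face, 104 mm above the table, of a flat ribbed grey pad 36 mm wide (y). The pad reaches 16 mm forward (-x) and 38 mm back from here, pivoted at its back. x: from tab to lid and hinge, y: left along the lid's front edge, z up, at rest. Fully pressed it sinks 15 mm here; 24 mm of free air lies under it.
- wide_tab (a joint): Wider holder: press angle of the release tab (rad): 0 at rest, 0.30 bottomed out. The latch lets go at about 0.14 to 0.18. A spring returns it when let go: about 1.8 N at the pad's middle to start, 3.5 N to unlatch, 4.5 N when bottomed. Its small hook stands above the pivot, about 45 mm behind the pad point, up to 115 mm above the table.
- wide_lid_edge (a point): Wider holder: middle of the lower front edge of its lid; shut, it is 56 mm behind the pad point (unit's +x), 102 mm above the table. It moves with the lid. The lid is a flat black plate 120 mm wide, 95 mm from hinge to front edge, 10 mm thick, with a steel catch tongue 20 mm wide and 8 mm long on the middle of the front edge. Axes move with the lid: y along the edge, x towards the hinge, z out of the lid's top face.
- wide_lid (a joint): Wider holder: lid angle (rad): 0 shut and latched, about 0.66 when sprung ajar after release (front edge then about 62 mm above the deck), 1.57 upright, 1.92 fully open, leaning back on its stop. It stays there by its own weight past upright; short of upright it falls back to ajar. Needs less than 2 N to push.
- wide_hinge (a point): Wider holder: middle of the lid's hinge line, 95 mm behind the shut lid's front edge, 107 mm above the table; fixed to the unit, axes as the unit's (x away from the tab, y along the hinge, z up). The unit is a fixed white housing 190 mm wide and 210 mm deep, its deck 100 mm above the table, with a lower step in front under the tab.
- small_tab_pad (a point): Smaller holder: where to press its release tab, on the top face, 104 mm above the table, of a flat ribbed grey pad 36 mm wide (y). The pad reaches 16 mm forward (-x) and 38 mm back from here, pivoted at its back. x: from tab to lid and hinge, y: left along the lid's front edge, z up, at rest. Fully pressed it sinks 15 mm here; 24 mm of free air lies under it.
- small_tab (a joint): Smaller holder: press angle of the release tab (rad): 0 at rest, 0.30 bottomed out. The latch lets go at about 0.14 to 0.18. A spring returns it when let go: about 1.8 N at the pad's middle to start, 3.5 N to unlatch, 4.5 N when bottomed. Its small hook stands above the pivot, about 45 mm behind the pad point, up to 115 mm above the table.
- small_lid_edge (a point): Smaller holder: middle of the lower front edge of its lid; shut, it is 56 mm behind the pad point (unit's +x), 102 mm above the table. It moves with the lid. The lid is a flat black plate 60 mm wide, 75 mm from hinge to front edge, 10 mm thick, with a steel catch tongue 20 mm wide and 8 mm long on the middle of the front edge. Axes move with the lid: y along the edge, x towards the hinge, z out of the lid's top face.
- small_lid (a joint): Smaller holder: lid angle (rad): 0 shut and latched, about 0.66 when sprung ajar after release (front edge then about 49 mm above the deck), 1.57 upright, 1.92 fully open, leaning back on its stop. It stays there by its own weight past upright; short of upright it falls back to ajar. Needs less than 2 N to push.
- small_hinge (a point): Smaller holder: middle of the lid's hinge line, 75 mm behind the shut lid's front edge, 107 mm above the table; fixed to the unit, axes as the unit's (x away from the tab, y along the hinge, z up). The unit is a fixed white housing 120 mm wide and 190 mm deep, its deck 100 mm above the table, with a lower step in front under the tab.
- vial: loose capped amber vial, 22 mm across, 36 mm tall, standing on the wider holder's deck beside the lid; origin under its centre
- beaker: loose glass beaker, 68 mm across, 85 mm tall, standing between the holders; origin under its centre
- tube_rack: loose white rack of test tubes, 120 x 50 mm, 78 mm tall, between the holders; origin under its centre
- pipette: loose black micropipette, about 225 mm long and 30 mm thick, lying on the table at the left (+y) side; origin near its middle, long along its x
- wash_bottle: loose white bottle, 68 mm across, 150 mm tall, behind; origin under its centre
- amber_bottle: loose amber reagent bottle, 72 mm across, 160 mm tall, behind; origin under its centre
- cuvette_box: loose white card box 100 x 70 x 45 mm, at the right (-y) side; origin under its centre
- timer: loose white bench timer 60 x 70 x 22 mm, behind the holders; origin under its centre

How it is judged:
By the outcome, as a careful person would: the job done as asked, in the order asked, and still so for the second after the job is handed in, with the robot touching nothing.
It also fails if it takes over 38 s, if anything falls off the work surface, if the arm or the gripper's body presses on something with over 40 N, if the wrist force passes 120 N, or if a joint passes its speed limit or range.

## Working session

There is one attempt and no reset: what is moved stays moved. The work goes in short steps, Python scripts to look and compute and a tool call to move; the robot and the scene stay as the last step left them, time stands still between calls to the robot, and variables do not carry over. Pictures are saved under pics/ and viewed, about 8 in all and at most 12, crops included, and the job is handed in when it is done.

Besides the shell and the picture viewer there is one more tool, called by a JSON object that holds its "name" and its "arguments", one argument or row to a line. drive_tool: Moves the arm, as the interface text tells. Its arguments: {"type":"object","properties":{"deltas":{"type":"array"},"force":{"type":"number"}},"required":["deltas"]}

```bash
mkdir -p pics; ls
python3 - <<'E'
from workcell import bot
import cv2,pickle
d={}
for n in("scene","top"):
    c=bot.read_camera(n);d[n]=c;cv2.imwrite(f"pics/{n}0.png",c["frame"]);print(n,c["mtx"],c["R"],c["t"])
pickle.dump(d,open("c0.pkl","wb"))
print(bot.read_state())
E
```

```text
pics
scene [[452.59791112   0.         257.22053679]
 [  0.         452.59791112 192.21407011]
 [  0.           0.           1.        ]] [[-0.86771018  0.49687187 -0.01404967]
 [ 0.28231273  0.46935804 -0.83666155]
 [-0.40911927 -0.72994614 -0.54754   ]] [ 0.51005322 -0.09780525  1.7293412 ]
top [[443.16110625   0.         259.79660984]
 [  0.         443.16110625 190.95348084]
 [  0.           0.           1.        ]] [[ 1.63371854e-02 -9.99866147e-01 -8.85810386e-04]
 [-9.88568910e-01 -1.60197805e-02 -1.49916230e-01]
 [ 1.49881973e-01  3.32489386e-03 -9.88698305e-01]] [-0.0147924   0.5943137   1.61268243]
{'time': 0.1, 'q': array([-1.33588640e+00,  2.64710240e-01,  1.60523647e+00,  1.74188848e-05,
        1.27368297e+00, -3.68901314e-02]), 'joint_vel': array([-1.25554680e-05, -6.09174102e-04, -4.33517817e-03, -9.13938928e-04,
        3.99780803e-04, -1.43086233e-03]), 'joint_torque': array([ 3.63171521e-04, -5.16706824e+01, -3.68588948e+01, -1.82030544e-05,
        6.28098656e-03, -7.74176616e-07]), 'tool_pos': array([ 0.18106173, -0.64953488,  0.20636523]), 'tcp_rot': array([-3.11061761e+00, -4.25346742e-01,  2.90076276e-04]), 'wrist_force': array([0.28308623, 0.38085485, 0.39165087]), 'torque': array([ 0.01182325, -0.04110818, -0.01046524]), 'width': 1.001288353390778}
```

View pics/scene0.png

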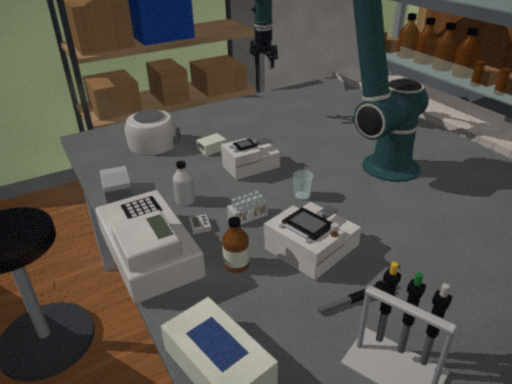

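View pics/top0.png

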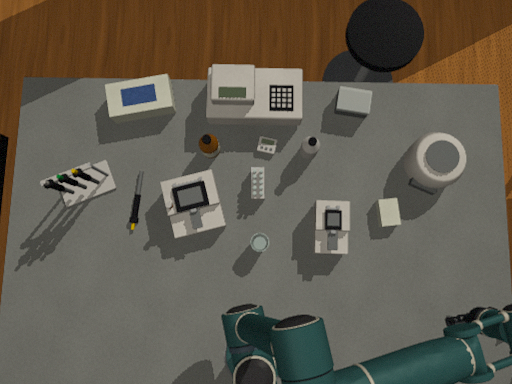

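The wider holder is at about (193,205) in the top view, the smaller one at (332,228). The vial is probably on the left of the wide deck. I'll enlarge both views.

```bash
cat > h.py <<'E'
import numpy as np
def ray(c,u,v,z):
    d=c["R"].T@np.linalg.solve(c["mtx"],[u,v,1.]); o=-c["R"].T@c["t"]
    return o+d*(z-o[2])/d[2]
def proj(c,X):
    p=c["mtx"]@(c["R"]@np.asarray(X,float)+c["t"]); return p[:2]/p[2]
E
python3 - <<'E'
import pickle,cv2,numpy as np
from h import *
d=pickle.load(open("c0.pkl","rb"))
a=cv2.resize(d["top"]["frame"][165:245,150:235],(510,480),interpolation=cv2.INTER_CUBIC)
b=cv2.resize(d["scene"]["frame"][195:275,255:365],(660,480),interpolation=cv2.INTER_CUBIC)
cv2.imwrite("pics/z.png",cv2.resize(np.hstack([a,b]),None,fx=.68,fy=.68,interpolation=cv2.INTER_AREA))
c=d["top"]
g=c["frame"][165:245,150:235].max(2)
m=(g<60).astype(np.uint8)
for k in cv2.findContours(m,0,1)[0]:
    if cv2.contourArea(k)>60:
        r=cv2.minAreaRect(k);print(r,cv2.contourArea(k))
        for p in cv2.boxPoints(r): print(p+[150,165],ray(c,*(p+[150,165]),.112))
E
```

```text
((39.911773681640625, 31.14706039428711), (24.496097564697266, 32.7423095703125), 75.96376037597656) 750.5
[171.05883217 188.23529625] [0.58899551 0.3134059  0.112     ]
[202.82353973 180.29412079] [0.6197745  0.20038002 0.112     ]
[208.7647171  204.05882263] [0.53400588 0.17609598 0.112     ]
[177.00000763 212.        ] [0.50370171 0.28827188 0.112     ]
```

View pics/z.png

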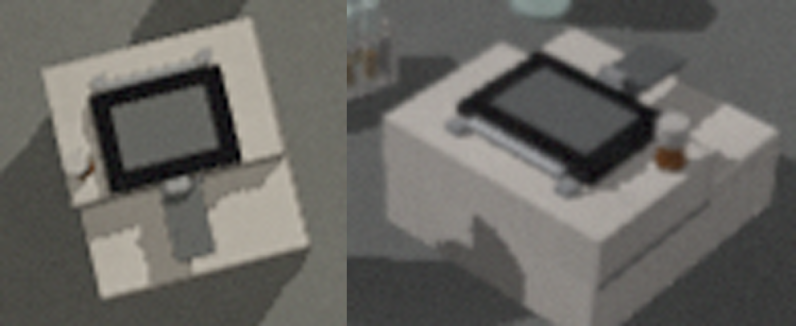

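The black lid measures about 117 x 89 mm plus a pixel (expected 120 x 95). That gives yaw ≈ 15.7°, front edge ≈ (0.517, 0.232), pad ≈ (0.463, 0.2165) and hinge ≈ (0.6085, 0.2575). The vial stands at the lid's left (+y) side. Tool yaw at the start is already 15.6°, so I only need to translate and shut the fingers.

{"name": "drive_tool", "arguments": {
  "deltas": [
    {"hand": 0, "offset": [4, 4, 3], "angular": [0, 0, 0]},
    {"hand": 0, "offset": [8, 8, 5], "angular": [0, 0, 0]},
    {"hand": 0, "offset": [12, 12, 6], "angular": [0, 0, 0]},
    {"hand": 0, "offset": [16, 16, 6], "angular": [0, 0, 0]},
    {"hand": 0, "offset": [20, 20, 6], "angular": [0, 0, 0]},
    {"hand": 0, "offset": [24, 25, 6], "angular": [0, 0, 0]},
    {"hand": 0, "offset": [25, 30, 6], "angular": [0, 0, 0]},
    {"hand": 0, "offset": [25, 35, 6], "angular": [0, 0, 0]}
  ]
}}

```text
time: 1.1
tool_pos: [0.4318, -0.2981, 0.2668]
tcp_rot: [-3.111, -0.427, 0.001]
wrist_force: [-0.4, 0.1, 0.3]
width: -0.002
```

{"name": "drive_tool", "arguments": {
  "deltas": [
    {"hand": 0, "offset": [0, 5, 0], "angular": [0, 0, 0]},
    {"hand": 0, "offset": [0, 10, 0], "angular": [0, 0, 0]},
    {"hand": 0, "offset": [0, 15, 0], "angular": [0, 0, 0]},
    {"hand": 0, "offset": [0, 20, 0], "angular": [0, 0, 0]},
    {"hand": 0, "offset": [0, 25, 0], "angular": [0, 0, 0]},
    {"hand": 0, "offset": [0, 30, 0], "angular": [0, 0, 0]},
    {"hand": 0, "offset": [0, 35, 0], "angular": [0, 0, 0]},
    {"hand": 0, "offset": [0, 40, 0], "angular": [0, 0, 0]}
  ]
}}

```text
time: 2.1
tool_pos: [0.4306, 0.1013, 0.2673]
tcp_rot: [3.113, 0.426, -0.0]
wrist_force: [1.0, -1.0, -0.4]
width: 0.003
```

{"name": "drive_tool", "arguments": {
  "deltas": [
    {"hand": 0, "offset": [1, 4, 0], "angular": [0, 0, 0]},
    {"hand": 0, "offset": [2, 8, 0], "angular": [0, 0, 0]},
    {"hand": 0, "offset": [3.1, 11.5, -3], "angular": [0, 0, 0]},
    {"hand": 0, "offset": [3.1, 11.5, -7], "angular": [0, 0, 0]},
    {"hand": 0, "offset": [3.1, 11.5, -11], "angular": [0, 0, 0]},
    {"hand": 0, "offset": [3.1, 11.5, -14], "angular": [0, 0, 0]},
    {"hand": 0, "offset": [3.1, 11.5, -14], "angular": [0, 0, 0]}
  ]
}}

```text
time: 2.98
tool_pos: [0.4593, 0.2137, 0.1243]
tcp_rot: [3.111, 0.426, -0.011]
wrist_force: [0.4, 0.3, -0.5]
width: -0.002
```

Run:
```python
from workcell import bot
import cv2,numpy as np,pickle
from h import *
d=pickle.load(open("c0.pkl","rb"))
f=np.array([.517,.2317]);a=np.radians(15.7);X=np.array([np.cos(a),np.sin(a)]);Y=np.array([-X[1],X[0]])
def P(x,y,z): return [*(f+x*X+y*Y),z]
def crop(c,r0,r1,c0,c1,s):
    im=cv2.resize(c["frame"][r0:r1,c0:c1],None,fx=s,fy=s,interpolation=cv2.INTER_CUBIC)
    for poly in ([P(-.072,.018,.104),P(-.018,.018,.104),P(-.018,-.018,.104),P(-.072,-.018,.104)],[P(0,.06,.112),P(.095,.06,.112),P(.095,-.06,.112),P(0,-.06,.112)]):
        q=np.array([(proj(c,p)-[c0,r0]+.5)*s for p in poly]);cv2.polylines(im,[q.astype(int)],True,(0,0,255),1)
    return im
a0=crop(d["top"],165,245,150,235,4); b0=crop(d["scene"],195,275,255,365,4)
b1=crop(bot.read_camera("scene"),175,275,255,365,4)
H=400;pad=lambda i:np.vstack([i,np.zeros((H-i.shape[0],i.shape[1],3),np.uint8)])
im=np.hstack([pad(a0),pad(b0),pad(b1)]);im=cv2.resize(im,(800,int(im.shape[0]*800/im.shape[1])))
cv2.imwrite("pics/ov.png",im);print(bot.read_state()["tool_pos"])
```

```text
[0.46104396 0.21433347 0.12649097]
```

View pics/ov.png

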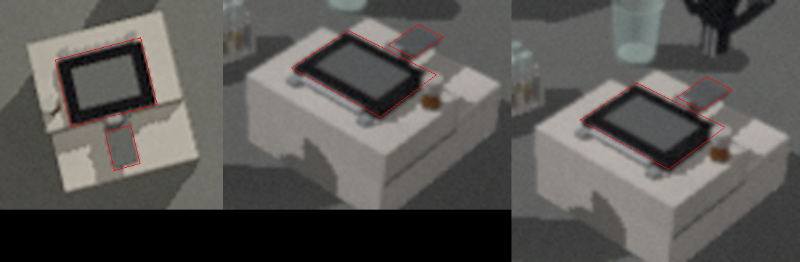

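The overlays fit the pad and lid in both views. In the right-hand crop, though, the gripper looks offset from the pad, so I'll look at the full picture.

Run:
```python
from workcell import bot
import cv2,numpy as np
from h import *
s=bot.read_state();print(s["time"],s["tool_pos"],s["q"])
I=[]
for n in("scene","top"):
    c=bot.read_camera(n);p=proj(c,s["tool_pos"]);print(p)
    x,y=np.clip((p-[60,60]).astype(int),0,[392,264])
    im=cv2.resize(c["frame"][y:y+120,x:x+120],(400,400),interpolation=cv2.INTER_CUBIC)
    q=((p-[x,y]+.5)*400/120).astype(int);cv2.drawMarker(im,tuple(map(int,q)),(0,0,255),0,12,1);I.append(im)
cv2.imwrite("pics/g.png",np.hstack(I))
```

```text
3.025 [0.46104396 0.21433347 0.12649097] [3.86160633e-01 1.77440496e-02 2.03930128e+00 1.60480600e-05
 1.08773567e+00 1.68515952e+00]
[331.12251889 201.54900243]
[196.71943328 224.00152985]
```

View pics/g.png

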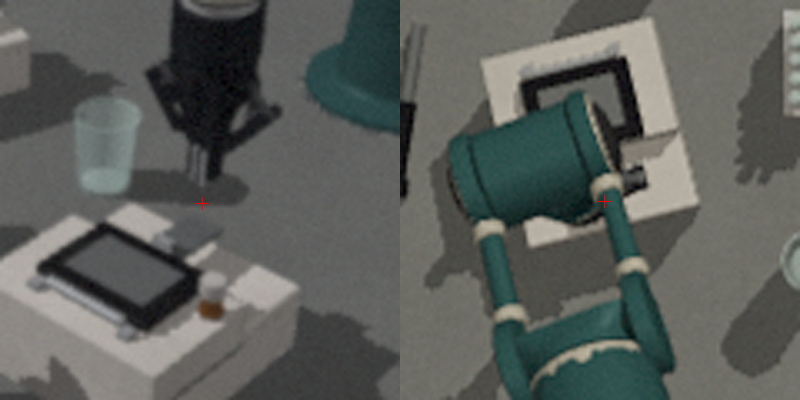

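Run:
```python
import pickle,cv2,numpy as np
d=pickle.load(open("c0.pkl","rb"))
M=lambda c:c["mtx"]@np.c_[c["R"],c["t"]]
for uv in ((316.6,162.6),(318,166),(315,162)):
  for w in ((208.5,218),(210,218)):
    X=cv2.triangulatePoints(M(d["scene"]),M(d["top"]),np.array(uv),np.array(w,float));print((X[:3]/X[3]).ravel()-[.461,.2143,.1265])
```

```text
[ 0.01513052 -0.0553863   0.10710363]
[ 0.01412989 -0.05912338  0.10510648]
[1.33043735 1.07865604 1.66022975]
[-2.34355959  1.41795542 -1.15351336]
[1.33043735 1.07865604 1.66022975]
[-2.34355959  1.41795542 -1.15351336]
```

{"name": "drive_tool", "arguments": {
  "deltas": [
    {"hand": 0, "offset": [0.2, 0.2, -0.7], "angular": [0, 0, 0]},
    {"hand": 0, "offset": [0.2, 0.2, -1.4], "angular": [0, 0, 0]},
    {"hand": 0, "offset": [0.2, 0.2, -1.9], "angular": [0, 0, 0]},
    {"hand": 0, "offset": [0.2, 0.2, -1.9], "angular": [0, 0, 0]}
  ]
}}

```text
time: 3.62
tool_pos: [0.4636, 0.2166, 0.1079]
tcp_rot: [3.112, 0.426, -0.002]
wrist_force: [-0.1, -0.0, 0.4]
width: -0.001
```

The gripper knuckle triangulates to offset (0.015, -0.055) from the TCP. That lies along the jaw axis, so xy agrees. (The integer-pixel rows are dtype artefacts.) Tip height is uncertain by up to 2 cm, so I'll press step by step with force feedback.

{"name": "drive_tool", "arguments": {
  "deltas": [
    {"hand": 0, "offset": [0, 0, -0.4], "angular": [0, 0, 0]},
    {"hand": 0, "offset": [0, 0, -0.8], "angular": [0, 0, 0]},
    {"hand": 0, "offset": [0, 0, -0.8], "angular": [0, 0, 0]}
  ]
}}

```text
time: 4.0
tool_pos: [0.4638, 0.2166, 0.1001]
tcp_rot: [3.112, 0.426, -0.001]
wrist_force: [0.0, -1.1, 0.1]
width: -0.003
```

{"name": "drive_tool", "arguments": {
  "deltas": [
    {"hand": 0, "offset": [0, 0, -0.4], "angular": [0, 0, 0]},
    {"hand": 0, "offset": [0, 0, -0.6], "angular": [0, 0, 0]},
    {"hand": 0, "offset": [0, 0, -0.6], "angular": [0, 0, 0]}
  ]
}}

```text
time: 4.38
tool_pos: [0.464, 0.2167, 0.0943]
tcp_rot: [3.112, 0.426, -0.001]
wrist_force: [-1.2, 1.1, 0.4]
width: -0.002
```

Run:
```python
from workcell import bot
import cv2,numpy as np
from h import *
s=bot.read_state();print(s["time"],s["tool_pos"],s["wrist_force"])
c=bot.read_camera("scene")
print(bot.read_state()["wrist_force"])
im=cv2.resize(c["frame"][150:270,260:380],(600,600),interpolation=cv2.INTER_CUBIC)
q=((proj(c,s["tool_pos"])-[260,150]+.5)*5).astype(int);cv2.drawMarker(im,tuple(map(int,q)),(0,0,255),0,12,1)
cv2.imwrite("pics/g2.png",im)
```

```text
4.375 [0.46401853 0.21671269 0.09432663] [-1.19102799  1.06675756  0.40750971]
[-0.18239785 -0.39244824  0.17850542]
```

View pics/g2.png

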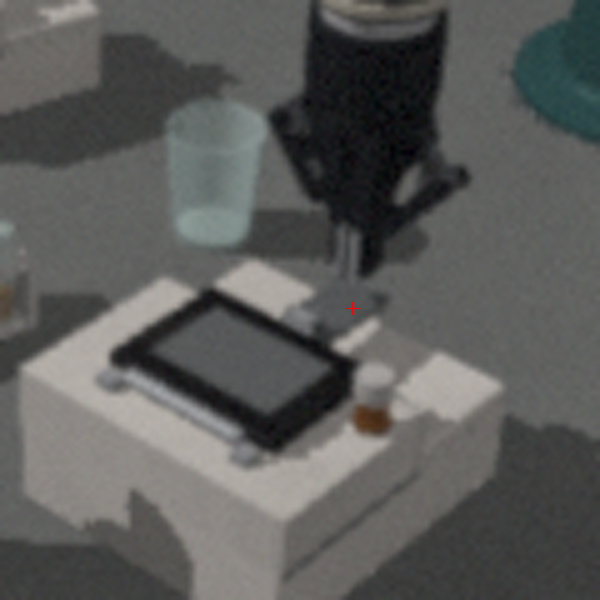

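The picture shows the finger tip at (355,277), with the reported TCP marker on the pad at (352,310). The real tip therefore sits about 22 mm above the reported TCP, which matches the zero force. I'll keep lowering with force checks.

{"name": "drive_tool", "arguments": {
  "deltas": [
    {"hand": 0, "offset": [0, 0, -0.4], "angular": [0, 0, 0]},
    {"hand": 0, "offset": [0, 0, -0.8], "angular": [0, 0, 0]},
    {"hand": 0, "offset": [0, 0, -0.8], "angular": [0, 0, 0]}
  ]
}}

```text
time: 4.8
tool_pos: [0.4637, 0.2166, 0.086]
tcp_rot: [3.112, 0.426, -0.002]
wrist_force: [-0.7, -0.1, -0.2]
width: -0.003
```

{"name": "drive_tool", "arguments": {
  "deltas": [
    {"hand": 0, "offset": [0, 0, -0.3], "angular": [0, 0, 0]},
    {"hand": 0, "offset": [0, 0, -0.6], "angular": [0, 0, 0]},
    {"hand": 0, "offset": [0, 0, -0.6], "angular": [0, 0, 0]}
  ]
}}

```text
time: 5.18
tool_pos: [0.4643, 0.2168, 0.0805]
tcp_rot: [-3.113, -0.426, -0.0]
wrist_force: [0.1, -0.1, 0.1]
width: 0.003
```

{"name": "drive_tool", "arguments": {
  "deltas": [
    {"hand": 0, "offset": [0, 0, -0.3], "angular": [0, 0, 0]},
    {"hand": 0, "offset": [0, 0, -0.4], "angular": [0, 0, 0]},
    {"hand": 0, "offset": [0, 0, -0.4], "angular": [0, 0, 0]}
  ]
}}

```text
time: 5.55
tool_pos: [0.4635, 0.2166, 0.0764]
tcp_rot: [3.112, 0.426, -0.002]
wrist_force: [-4.2, -0.8, 2.5]
width: -0.002
```

Run:
```python
from workcell import bot
import cv2,numpy as np
from h import *
s=bot.read_state();print(s["time"],s["tool_pos"],s["wrist_force"],s["torque"])
c=bot.read_camera("scene")
im=cv2.resize(c["frame"][170:250,280:380],(800,600)[:1]+(640,),interpolation=cv2.INTER_CUBIC)[:600]
q=((proj(c,s["tool_pos"])-[280,170]+.5)*8).astype(int);cv2.drawMarker(im,tuple(map(int,q)),(0,0,255),0,12,1)
cv2.imwrite("pics/g3.png",im)
```

```text
5.55 [0.46354913 0.21660232 0.07641193] [-4.19975299 -0.82188327  2.5318397 ] [-0.11653704  0.6418774   0.04391119]
```

View pics/g3.png

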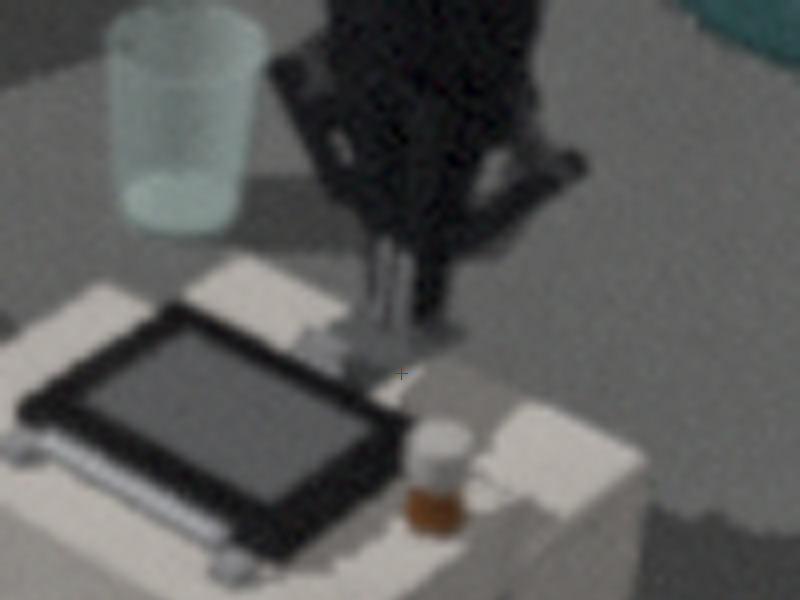

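Run:
```python
from workcell import bot
import numpy as np,pickle
from h import *
c=bot.read_camera("scene")
for i in range(3):
    bot.read_camera("scene");s=bot.read_state();print(s["tool_pos"].round(4),s["wrist_force"].round(2),s["torque"].round(2))
f=np.array([.517,.2317]);a=np.radians(15.7);X=np.array([np.cos(a),np.sin(a)]);Y=np.array([-X[1],X[0]])
for u,v in((375,318),(410,322),(440,318),(325,345),(462,325),(360,385),(355,320)):
    r=ray(c,u/8+280-.5,v/8+170-.5,.104)[:2]-f;print(u,v,"unit rel pad",(r@X+.056).round(4),(r@Y).round(4))
```

```text
[0.4638 0.2167 0.0765] [-3.78 -1.    3.48] [-0.14  0.53 -0.03]
[0.4639 0.2167 0.0765] [-2.66 -0.04  2.67] [-0.14  0.53  0.03]
[0.464  0.2167 0.0765] [-4.54 -0.31  4.53] [-0.14  0.47  0.04]
375 318 unit rel pad 0.0114 -0.0062
410 322 unit rel pad 0.0046 0.0046
440 318 unit rel pad -0.0049 0.011
325 345 unit rel pad 0.0372 -0.0091
462 325 unit rel pad -0.0068 0.0194
360 385 unit rel pad 0.048 0.015
355 320 unit rel pad 0.0174 -0.0107
```

The finger tip meets the pad within about 5 mm of the pad point (reported TCP z ≈ 0.077). Fz is 3.5 N, so the pad is being pressed. Now deeper.

{"name": "drive_tool", "arguments": {
  "deltas": [
    {"hand": 0, "offset": [-0.1, 0, -0.2], "angular": [0, 0, 0]},
    {"hand": 0, "offset": [-0.1, 0, -0.4], "angular": [0, 0, 0]},
    {"hand": 0, "offset": [-0.1, 0, -0.4], "angular": [0, 0, 0]}
  ]
}}

```text
time: 6.18
tool_pos: [0.4633, 0.2167, 0.0725]
tcp_rot: [3.112, 0.426, 0.0]
wrist_force: [-1.6, -2.8, 4.2]
width: 0.003
```

{"name": "drive_tool", "arguments": {
  "deltas": [
    {"hand": 0, "offset": [-0.1, 0, -0.2], "angular": [0, 0, 0]},
    {"hand": 0, "offset": [-0.1, 0, -0.3], "angular": [0, 0, 0]},
    {"hand": 0, "offset": [-0.1, 0, -0.3], "angular": [0, 0, 0]}
  ]
}}

```text
time: 6.55
tool_pos: [0.4629, 0.2167, 0.0698]
tcp_rot: [3.112, 0.426, 0.002]
wrist_force: [0.1, -2.9, 3.3]
width: 0.002
```

Run:
```python
from workcell import bot
import cv2
c=bot.read_camera("scene");s=bot.read_state();print(s["time"],s["tool_pos"],s["wrist_force"])
cv2.imwrite("pics/g4.png",cv2.resize(c["frame"][170:270,250:380],(650,500),interpolation=cv2.INTER_CUBIC))
```

```text
6.6 [0.46291722 0.21673717 0.06985734] [ 0.61847467 -3.3716283   4.72256901]
```

View pics/g4.png

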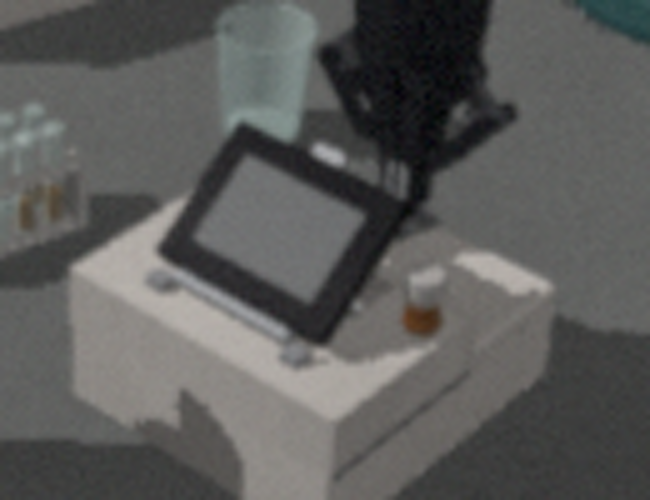

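The latch let go: the lid stands ajar, and the vial at (420,300) is untouched. I'll lift, shift toward the lid's right half (away from the vial and tongue), and tilt the tool forward so only the fingertip meets the lid.

{"name": "drive_tool", "arguments": {
  "deltas": [
    {"hand": 0, "offset": [-0.3, 0, 2], "angular": [0, 0, 0]},
    {"hand": 0, "offset": [-0.6, 0, 6], "angular": [0, 0, 0]},
    {"hand": 0, "offset": [-0.6, 0, 10], "angular": [0, 0, 0]},
    {"hand": 0, "offset": [0.5, -2, 10], "angular": [2.7, -9.6, 0]},
    {"hand": 0, "offset": [1.5, -2, 10], "angular": [5.4, -19.3, 0]},
    {"hand": 0, "offset": [1.5, -2, 10], "angular": [5.4, -19.3, 0]}
  ]
}}

```text
time: 7.35
tool_pos: [0.4725, 0.1955, 0.1659]
tcp_rot: [-3.022, -0.413, -0.524]
wrist_force: [-0.7, -0.1, 0.5]
width: 0.001
```

Run:
```python
from workcell import bot
s=bot.read_state();print(s["q"].round(3),s["tool_pos"],s["wrist_force"])
```

```text
[ 0.366 -0.257  2.246 -0.043  0.811  1.689] [0.47245612 0.19545998 0.16587901] [-0.70818815 -0.09453275  0.46892967]
```

{"name": "drive_tool", "arguments": {
  "deltas": [
    {"hand": 0, "offset": [0, 0, -3], "angular": [0, 0, 0]},
    {"hand": 0, "offset": [0.8, 0.2, -5.3], "angular": [2.3, -8, 0]},
    {"hand": 0, "offset": [1.7, 0.4, -5.3], "angular": [4.6, -16, 0]},
    {"hand": 0, "offset": [2.6, 0.7, -5.3], "angular": [6.8, -24.1, 0]},
    {"hand": 0, "offset": [2.6, 0.7, -5.3], "angular": [6.8, -24.1, 0]},
    {"hand": 0, "offset": [2.6, 0.7, -5.3], "angular": [6.8, -24.1, 0]}
  ]
}}

```text
time: 8.1
tool_pos: [0.5032, 0.2035, 0.1153]
tcp_rot: [-2.786, -0.382, -1.15]
wrist_force: [-0.1, -0.1, -0.3]
width: -0.004
```

Run:
```python
from workcell import bot
import cv2,numpy as np
from scipy.spatial.transform import Rotation as Ro
from h import *
c=bot.read_camera("scene");s=bot.read_state();print(s["q"].round(3),s["tool_pos"],s["wrist_force"],Ro.from_rotvec(s["tcp_rot"]).as_matrix()[:,2])
im=cv2.resize(c["frame"][160:270,250:380],(780,660),interpolation=cv2.INTER_CUBIC)[:600]
q=((proj(c,s["tool_pos"])-[250,160]+.5)*6).astype(int);cv2.drawMarker(im,tuple(map(int,q)),(0,0,255),0,12,1)
cv2.imwrite("pics/g5.png",im)
```

```text
[ 0.4   -0.303  2.563 -0.731  0.136  2.388] [0.5040546  0.20371649 0.11647154] [-0.71815752 -0.14493325  0.58593924] [ 0.68039875  0.18953386 -0.70790851]
```

View pics/g5.png

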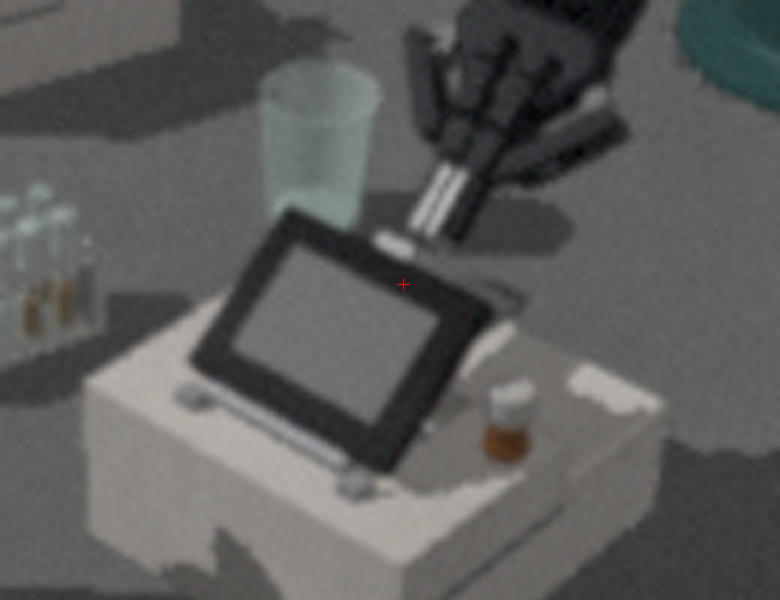

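The finger tip at (430,235) is just in front of and below the lid edge. Joint 3 is near its limit, so I'll take back 10° of tilt while advancing.

{"name": "drive_tool", "arguments": {
  "deltas": [
    {"hand": 0, "offset": [0.5, 0.1, 0], "angular": [-0.7, 2.4, 0]},
    {"hand": 0, "offset": [1, 0.3, 0.2], "angular": [-1.4, 4.8, 0]},
    {"hand": 0, "offset": [1.8, 0.5, 0.3], "angular": [-2, 7.2, 0]},
    {"hand": 0, "offset": [2.6, 0.7, 0.4], "angular": [-2.7, 9.6, 0]},
    {"hand": 0, "offset": [3.4, 0.9, 0.5], "angular": [-2.7, 9.6, 0]},
    {"hand": 0, "offset": [3.4, 0.9, 0.5], "angular": [-2.7, 9.6, 0]}
  ]
}}

```text
time: 8.9
tool_pos: [0.5383, 0.2133, 0.1222]
tcp_rot: [-2.891, -0.395, -0.915]
wrist_force: [-0.7, -0.4, -1.5]
width: 0.0
```

Run:
```python
from workcell import bot
s=bot.read_state();print(s["q"].round(3),s["tool_pos"],s["wrist_force"])
```

```text
[ 0.369 -0.186  2.374 -0.161  0.346  1.803] [0.53829572 0.21327705 0.12219049] [-0.74841976 -0.42904257 -1.5099447 ]
```

{"name": "drive_tool", "arguments": {
  "deltas": [
    {"hand": 0, "offset": [1, 0.3, 0.2], "angular": [0, 0, 0]},
    {"hand": 0, "offset": [1.9, 0.5, 0.4], "angular": [0, 0, 0]},
    {"hand": 0, "offset": [2.9, 0.8, 0.8], "angular": [0, 0, 0]},
    {"hand": 0, "offset": [3.8, 1.1, 1.2], "angular": [0, 0, 0]},
    {"hand": 0, "offset": [4.7, 1.3, 1.6], "angular": [0, 0, 0]},
    {"hand": 0, "offset": [5.5, 1.6, 1.9], "angular": [0, 0, 0]},
    {"hand": 0, "offset": [5.5, 1.6, 1.9], "angular": [0, 0, 0]}
  ]
}}

```text
time: 9.78
tool_pos: [0.5934, 0.2292, 0.1415]
tcp_rot: [-2.891, -0.395, -0.917]
wrist_force: [0.3, 0.4, -0.2]
width: 0.001
```

Run:
```python
from workcell import bot
import cv2
c=bot.read_camera("scene");s=bot.read_state();print(s["q"].round(3),s["tool_pos"],s["wrist_force"])
cv2.imwrite("pics/g6.png",cv2.resize(c["frame"][160:260,250:380],(780,600),interpolation=cv2.INTER_CUBIC))
```

```text
[ 0.358 -0.092  2.254 -0.133  0.37   1.766] [0.59270667 0.2289429  0.14093346] [-0.10554378 -0.61592394 -0.34740109]
```

View pics/g6.png

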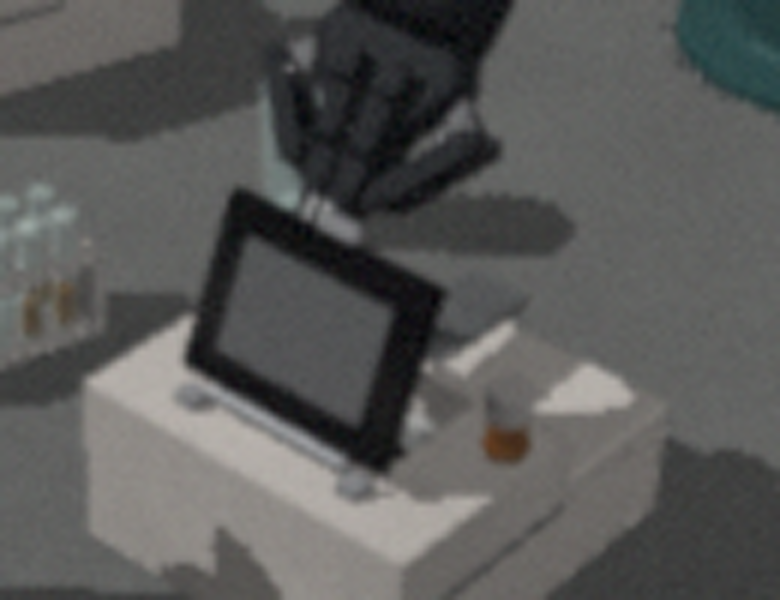

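The lid is now at about 60°, pushed by the finger tip under its edge at (320,210). Continuing on past upright.

{"name": "drive_tool", "arguments": {
  "deltas": [
    {"hand": 0, "offset": [0.8, 0.2, 0.3], "angular": [0, 0, 0]},
    {"hand": 0, "offset": [1.6, 0.4, 0.5], "angular": [0, 0, 0]},
    {"hand": 0, "offset": [2.4, 0.7, 0.7], "angular": [0, 0, 0]},
    {"hand": 0, "offset": [3.1, 0.9, 0.7], "angular": [0, 0, 0]},
    {"hand": 0, "offset": [3.8, 1.1, 0.7], "angular": [0, 0, 0]},
    {"hand": 0, "offset": [4.3, 1.2, 0.7], "angular": [0, 0, 0]},
    {"hand": 0, "offset": [4.3, 1.2, 0.7], "angular": [0, 0, 0]},
    {"hand": 0, "offset": [4.3, 1.2, 0.7], "angular": [0, 0, 0]}
  ]
}}

```text
time: 10.82
tool_pos: [0.635, 0.2407, 0.1474]
tcp_rot: [-2.892, -0.395, -0.914]
wrist_force: [-0.9, 0.9, -0.7]
width: 0.002
```

Run:
```python
from workcell import bot
import cv2
c=bot.read_camera("scene");s=bot.read_state();print(s["q"].round(3),s["tool_pos"],s["wrist_force"])
cv2.imwrite("pics/g7.png",cv2.resize(c["frame"][150:260,240:370],(700,592),interpolation=cv2.INTER_CUBIC))
```

```text
[ 0.349 -0.012  2.165 -0.117  0.38   1.744] [0.63497134 0.24070911 0.14740314] [-0.17398668  1.01366045  0.3422427 ]
```

View pics/g7.png

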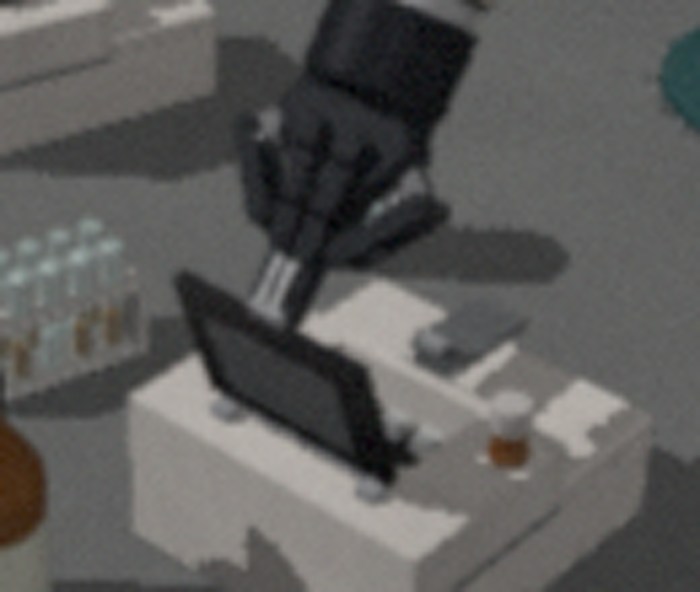

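Run:
```python
import pickle,numpy as np
from h import *
c=pickle.load(open("c0.pkl","rb"))["scene"]
H=np.array([.6085,.2575]);a=np.radians(15.7);X=np.array([np.cos(a),np.sin(a)]);Y=np.array([-X[1],X[0]])
print("seen left top corner ~[273.4,201.1], right ~[305,217]")
for t in(1.4,1.57,1.75,1.92):
    u=-.095*np.cos(t)+.005*np.sin(t);z=.107+.095*np.sin(t)+.005*np.cos(t)
    print(t,*[proj(c,[*(H+u*X+v*Y),z]).round(1) for v in(-.06,.06)])
```

```text
seen left top corner ~[273.4,201.1], right ~[305,217]
1.4 [283.9 191.9] [319.2 209.6]
1.57 [279.9 194.2] [315.2 212.1]
1.75 [275.6 197.5] [310.9 215.8]
1.92 [271.7 201.4] [306.9 220.1]
```

The seen corners match about 1.9 rad, so the lid is on its stop. Retreating back, then up, and untilting.

{"name": "drive_tool", "arguments": {
  "deltas": [
    {"hand": 0, "offset": [-2, -0.6, 0], "angular": [0, 0, 0]},
    {"hand": 0, "offset": [-5, -1.4, 1], "angular": [0, 0, 0]},
    {"hand": 0, "offset": [-8, -2.2, 3.5], "angular": [-1.9, 6.7, 0]},
    {"hand": 0, "offset": [-11, -3, 6.5], "angular": [-4.1, 14.5, 0]},
    {"hand": 0, "offset": [-13, -5, 9.5], "angular": [-6.3, 22.3, 0]},
    {"hand": 0, "offset": [-15, -8, 12], "angular": [-8.5, 30.1, 0]},
    {"hand": 0, "offset": [-16, -12, 14], "angular": [-9.5, 33.7, 0]},
    {"hand": 0, "offset": [-17, -17, 14], "angular": [-9.5, 33.7, 0]}
  ]
}}

```text
time: 11.88
tool_pos: [0.4671, 0.0703, 0.2899]
tcp_rot: [3.112, 0.428, 0.009]
wrist_force: [0.5, 0.4, -0.5]
width: -0.0
```

{"name": "drive_tool", "arguments": {
  "deltas": [
    {"hand": 0, "offset": [0, -5, 0], "angular": [0, 0, 0]},
    {"hand": 0, "offset": [0, -10, 0], "angular": [0, 0, 0]},
    {"hand": 0, "offset": [0, -10, 0], "angular": [0, 0, 0]},
    {"hand": 0, "offset": [0, -10, 0], "angular": [0, 0, 0]}
  ]
}}

```text
time: 12.38
tool_pos: [0.4651, -0.029, 0.2876]
tcp_rot: [-3.112, -0.424, -0.003]
wrist_force: [-0.4, 0.0, 0.8]
width: -0.003
```

Run:
```python
from workcell import bot
import cv2,numpy as np
c=bot.read_camera("scene");t=bot.read_camera("top");s=bot.read_state();print(s["time"],s["tool_pos"],s["wrist_force"])
a=cv2.resize(c["frame"][130:290,180:390],(525,400),interpolation=cv2.INTER_CUBIC)
b=cv2.resize(t["frame"][125:265,110:206],(275,400),interpolation=cv2.INTER_CUBIC)
cv2.imwrite("pics/g8.png",np.hstack([a,b]))
```

```text
12.475 [ 0.4651864  -0.02816158  0.28756428] [-0.0706516   0.32833893  0.28742337]
```

View pics/g8.png

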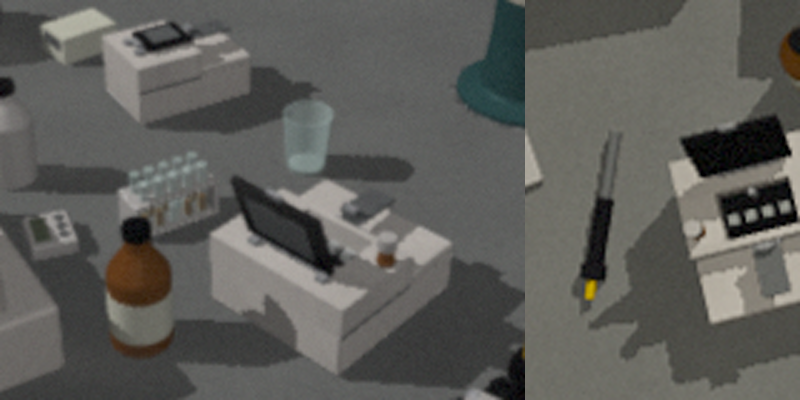

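The lid leans back open by itself, at (285,225) in the left panel. The vial stands at (387,248), the small holder is shut, and everything else is in place with the arm clear.

```bash
python3 -c "
from workcell import bot
print(bot.finish_job())"
```

```text
the job is handed in; nothing more can be done
None
```

The wider holder is open. I pressed its tab until the lid sprang ajar, then pushed the lid past upright with the tilted finger tip. I handed the job in at about 12.5 s of the 38 s allowed.

**Last checks:**
- **Lid:** with the finger still beside it, its corners matched about 1.9 rad, so it was on its stop. The last picture, taken after I backed off, shows it still leaning back by itself.
- **Other things:** the vial, beaker, tube rack, timer, pipette and bottles look to be in place, and the smaller holder is still shut. The cuvette box was not clearly checked in that last picture.
- **Robot:** the gripper is about 0.2 m away from the wider holder, touching nothing, with the wrist force near zero. The readings I took peaked at about 6 N.

**What disagreed:** the finger tips were about 24 mm behind the reported TCP, both in the pictures and by the height at which the pad was touched. I lowered step by step on force and allowed for the offset in the push. Joint 3 also came within 0.01 rad of its limit during the tilt, without passing it in the readings, so I reduced the tilt before pushing.

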